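# Shut the orange air valve under the sliding cover

## Robot

A 7-joint arm with a two-finger parallel gripper is mounted at the origin on the work surface. World frame = base frame: x ahead of the robot, y to its left, z up, the work surface at z = 0. Lengths are in m, angles in rad, forces in N, time in s.
With the tool pointing down it reaches from about 0.425 to 0.825 m from the base axis. Payload 3.6 kg.
Tool frame: the origin (TCP) lies between the finger pads; the fingertips stand 11 mm ahead of it and the grasp point (between the pads) lies 8 mm behind it; z points along the fingers, y is the line along which they close (so a half turn about z gives the same grasp; the last joint's range is limited). The gripper opens to 93 mm and grips with 3 to 60 N. Pads are 15 mm wide; open, the fingers measure 128 mm over their backs; the gripper's body (75 mm by 188 mm) begins 65 mm behind the grasp point.
Start: joints at [1.315, 0.615, -0.013, 1.423, 0.008, 1.103, -0.04], TCP at [0.148, -0.633, 0.23] pointing down, gripper open.
Joint ranges: [-3.12, 3.12], [-0.3, 2.06], [-1.34, 1.32], [0.26, 2.42], [-1.36, 4.5], [0.01, 1.98], [-2.84, 2.84]. Speed limits (rad/s): [2.79, 2.79, 3.14, 3.14, 3.14, 3.14, 3.14].

## Interface

Orientations are given as a 3x3 rotation matrix whose columns are the frame's x, y, z axes.
In Python, from workcell import state, cams, bot gives the robot as it stands.
- The arm moves only by the shell command python3 -m jog 'ROWS' [FORCE]. ROWS is JSON, a list that holds one entry, the list of rows, each a list of 7 numbers: the shift along the tool's x, y, z in mm, then the turn, a rotation vector about the tool's x, y, z in rad, then the finger opening in mm, from 0 to 93. A call has 1 to 5 rows; each row is the pose to reach, as a shift and turn from the pose commanded when the call began, along the tool's axes at that moment; what a row does not reach only later rows make up. A row lasts 1/8 s, in which the tool goes at most 62.5 mm and 10.7 degrees, less where a joint would pass 70% of its speed; a pose out of reach is approached as far as the arm can. A call with a gripper value outside its range is refused whole. The fingers move at their own pace and stop on an object; FORCE is the grip in N (left out, the last holds). Time passes only in rows, so rows that repeat a pose let the fingers close. It gives the time, the measured TCP pose, the force, the opening and the grip force at its end, in the units of the state.
- state(): the state, without advancing time (a new reading comes with each control period).
- cams.snapshot(name): name is "scene" or "top"; returns the picture (420x560x3 uint8, red, green, blue); there is no depth.
- cams.camera_info(name): a dict with "fovy" (degrees; the focal length in pixels is half the picture's height over the tangent of half this angle, whatever the lens; pixels are square), "cx", "cy" (the principal point, pixels), "R" (3x3) and "t" (3): a world point X has camera coordinates R X + t. Camera axes: x right, y down, z forward; pixel columns grow to the right and rows downward; lengths in m; the calibration is good to about 2 mm. A picture is of the moment at which its call begins. camera_info takes no time and is no camera call.
- bot.hand_in(): hands the job in; it is judged then, once.
The state is a dict: "time": time; "joint_pos": joint angles; "dq": joint speeds; "effort": joint torques, N m; "eef_pos": TCP position; "ee_rot": TCP orientation; "ft_force": force on the tool from outside, world axes, zero at the start; "ft_torque": the same for the moment, N m; "width": finger opening in m; "grip_force": force on a finger pad.
Only numpy, scipy, OpenCV 4.12 (cv2) and the standard library are available. Lean on these libraries where they do the work, as an engineer would, in place of code of your own. Each camera call takes 0.05 s, during which the arm holds its last target. There are 200 camera calls.

## Task

Push the black cover of the grey air valve box all the way back, away from the robot, against its stop; slide it by pushing on its raised rib, without lifting it off. Then push the orange valve lever that this reveals a quarter turn clockwise (seen from above), fully shut against its stop. Nothing needs gripping; leave the blue lever as it is, do not disturb the things standing around the box, and finish clear of everything with the cover still open.

Things in the scene. Friction and masses are not known exactly. Their poses are not given: they have to be found in the camera images.
- air_box: Grey valve box fixed on the bench, 258 mm long (its x), 264 mm wide (its y), 50 mm high. Origin: on the bench under the centre of the valve well. Its +x is the way the cover opens (roughly away from the robot), +y is left, z up; yaw within 0.35 rad. Two 8 mm wide guide rails along x at y +-128 mm and an end stop at x 184 to 190 mm rise to z 60 mm.
- well (a point): Centre of the mouth of the open valve well in the box, 50 mm above the bench, axes as the box's. The well spans x -60 to +60 mm and y -115 to +115 mm; its floor is 6 mm and its walls' tops are 50 mm above the bench. Behind it (x +60 to +190 mm) is a solid deck, top 50 mm above the bench, onto which the cover slides.
- cover (a joint): Sliding cover, m: 0 is over the well, 0.118 is fully back at its stop (well open); starts between 0 and 0.02. Black plate 128 mm (x) by 244 mm (y) by 4 mm, top at z 55 mm, guided along box x; 0.5 to 1 kg, about 2.5 N of friction, stays where it is left.
- cover_rib (a point): Centre of the top of the aluminium rib on the cover, to push the cover by. The rib is 12 mm thick (box x), 120 mm long (box y) and stands 24 mm above the plate; its top is 79 mm above the bench. With the cover at 0 it is 30 mm in front (-x) of the well's centre.
- cover_lift (a joint): How far the cover has been lifted off its ledges, m; 0 when it lies down. It is held down by its weight only.
- orange_lever (a joint): Orange valve lever, rad: 0 is open (lever along the box's -x, towards the robot), pi/2 is shut against the stop (lever pointing to the box's +y). Turns clockwise seen from above; starts between 0 and 0.3. About 0.08 N m of friction, stays where it is left.
- orange_pivot (a point): On the turning axis of the orange lever, at the lever's top face, 48 mm above the bench. It lies at box x +30 mm and box y either +45 or -45 mm; the blue valve is in the other place.
- orange_tip (a point): Free end of the orange lever, on its centre line at the top face, 55 mm from the axis. The lever is 16 mm wide (20 mm round the axis) and 14 mm thick, from 34 to 48 mm above the bench. Under it a 16 mm steel pipe along box x and a brass body 32 x 20 mm reach up to 26 mm above the bench.
- blue_lever (a joint): Blue lever of the other valve, same shape and sense as the orange; starts between 0 and 0.15 and must be left as it is.
- blue_pivot (a point): On the turning axis of the blue lever, at its top face, 48 mm above the bench.
- blue_tip (a point): Free end of the blue lever, at its top face, 55 mm from its axis.
- ball_stand: Loose bystander: pink ceramic ball, 36 mm, on a stepped steel post with a 60 mm round base, 80 mm tall in all. Origin: centre of its underside.
- lens_jar: Loose bystander: amber jar with black cap, 48 mm across, 60 mm tall. Origin: centre of its underside.
- brass_ring: Loose bystander: brass ring lying flat, 60 mm outside, 40 mm inside, 18 mm tall. Origin: centre of its underside.

How it is judged:
On the way, in this order (a step that is already met when the one before it is completed fails the run):
1. the cover is pushed back, the valves are in view (value of joint cover above 0.108 m), for 0.2 s.
2. the orange lever is pushed shut (value of joint orange_lever above 1.45 rad), for 0.2 s.
At the end, for the whole second after the job is handed in: The cover is back within 10 mm of its stop and lying down, the orange lever is within 0.12 rad (7 degrees) of its shut stop, the blue lever's tip is within 12 mm and each bystander within 20 mm of where it began, upright, and all is at rest (value of joint cover above 0.108 m and value of joint cover_lift below 0.003 m and value of joint orange_lever above 1.45 rad and value of joint blue_lever below 0.4 rad and distance of blue_tip from where it was at the start of the episode below 0.012 m and velocity of joint orange_lever between -0.05 and 0.05 rad/s and velocity of joint cover between -0.01 and 0.01 m/s and distance of each of ball_stand, lens_jar, brass_ring from where it was at the start of the episode below 0.02 m and angle between each of ball_stand, lens_jar, brass_ring's own z axis and vertical below 0.2 rad); the robot touches nothing.
It fails at once if the cover is lifted more than 15 mm (value of joint cover_lift above 0.015 m).
It fails at once if the blue lever's tip is moved more than 12 mm (distance of blue_tip from where it was at the start of the episode above 0.012 m).
It fails at once if a bystander is shifted more than 20 mm, lifted or tipped (distance of any of ball_stand, lens_jar, brass_ring from where it was at the start of the episode above 0.02 m or angle between any of ball_stand, lens_jar, brass_ring's own z axis and vertical above 0.35 rad).
It also fails if it takes over 48 s, if anything falls off the work surface, if the arm or the gripper's body presses on something with over 40 N, if the wrist force passes 120 N, or if a joint passes its speed limit or range.

## Working session

There is one attempt and no reset: what is moved stays moved. The work goes in short steps, Python scripts to look and compute and a shell command to move; the robot and the scene stay as the last step left them, time stands still between calls to the robot, and variables do not carry over. Pictures are saved under pics/ and viewed, at most 10 in all, crops included, and the job is handed in when it is done.

```bash
mkdir -p pics
python3 - <<'E'
from workcell import state,cams,bot
import cv2,numpy as np
s=state();print(s['time'],s['eef_pos'],np.round(s['ee_rot'],3).tolist(),s['width'])
for n in('scene','top'):
    i=cams.camera_info(n);print(n,i)
    cv2.imwrite(f'pics/{n}0.png',cams.snapshot(n)[:,:,::-1])
E
```

```text
0.0 [ 0.14789191 -0.63218238  0.22850778] [[0.974, 0.228, -0.001], [0.228, -0.974, 0.002], [-0.0, -0.002, -1.0]] 0.09280739495288619
scene {'fovy': 52.637319419696475, 'cx': 273.18570267055134, 'cy': 208.46998574699572, 'R': array([[ 0.61664533,  0.7872    , -0.00804408],
       [ 0.52626689, -0.41980226, -0.7394655 ],
       [-0.58548416,  0.45175461, -0.6731464 ]]), 't': array([-0.38852628, -0.22724703,  1.28235681])}
top {'fovy': 42.79525059976551, 'cx': 282.2262641636936, 'cy': 206.08667475561936, 'R': array([[-0.02710512, -0.99962275, -0.00443601],
       [-0.99898421,  0.02724708, -0.03589074],
       [ 0.03599807,  0.00345868, -0.99934587]]), 't': array([0.06563775, 0.57833007, 1.38311254])}
```

View pics/top0.png

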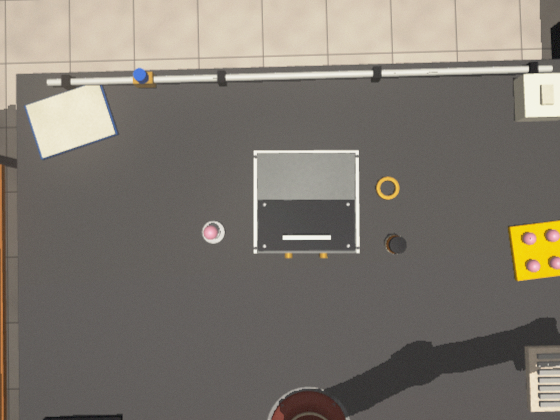

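View pics/scene0.png

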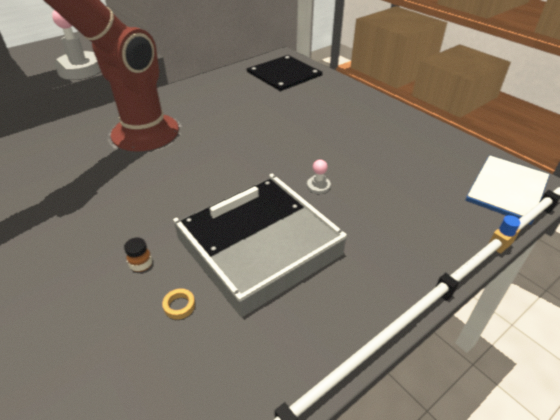

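The top view shows the box between pixels (255,151) and (358,252), nearly unrotated. The rib is at about (306,237), the ball stand at (212,232), the jar at (397,244) and the ring at (388,188). The scene view agrees: the cover is shut and the gripper is out of the way.

```bash
cat > h.py <<'E'
import cv2,numpy as np
from workcell import state,cams
def ray(n,uv,z):
    i=cams.camera_info(n);f=210/np.tan(np.radians(i['fovy']/2));R,t=np.array(i['R']),np.array(i['t'])
    uv=np.atleast_2d(uv).astype(float)
    d=np.c_[(uv[:,0]-i['cx'])/f,(uv[:,1]-i['cy'])/f,np.ones(len(uv))]@R
    c=-R.T@t
    return c+d*((z-c[2])/d[:,2])[:,None]
def proj(n,X):
    i=cams.camera_info(n);f=210/np.tan(np.radians(i['fovy']/2))
    c=np.atleast_2d(X)@np.array(i['R']).T+np.array(i['t'])
    return np.c_[c[:,0]/c[:,2]*f+i['cx'],c[:,1]/c[:,2]*f+i['cy']]
def tool(dw):  # world shift (mm) -> tool axes
    return np.round(np.array(state()['ee_rot']).T@np.array(dw,float),1)
E
python3 - <<'E'
from h import *
im=cv2.imread('pics/top0.png');g=im.min(2)
m=np.zeros(g.shape,np.uint8);m[140:262,245:368]=(g[140:262,245:368]>170)
n,l,st,c=cv2.connectedComponentsWithStats(m)
for k in range(1,n):
    if st[k,4]<30: continue
    p=np.argwhere(l==k)[:,::-1]
    W=ray('top',p,0.079 if st[k,4]<350 and st[k,3]<20 and st[k,1]>200 else 0.06)
    r=cv2.minAreaRect((W[:,:2]*1000).astype(np.float32))
    print(st[k],r,cv2.boxPoints(r).round(0).tolist())
for nm,uv,z in(('ball',(211,232),.06),('jar',(398,245),.06),('ring',(388,188),.018)):print(nm,ray('top',uv,z)[0].round(3))
# refined lines of rails: columns
W=ray('top',np.argwhere(m)[:,::-1],.06)*1000
print(np.percentile(W,[0,100],axis=0))
cv2.imwrite('pics/z.png',cv2.resize(im[135:270,185:425],None,fx=3,fy=3,interpolation=cv2.INTER_CUBIC))
E
```

```text
[254 150 105   6 330] ((711.3864135742188, -13.695037841796875), (261.72344970703125, 12.642041206359863), 88.41297149658203) [[701.0, -144.0], [714.0, -145.0], [721.0, 117.0], [709.0, 117.0]]
[355 157   5  90 289] ((584.838623046875, -137.81092834472656), (8.204081535339355, 223.40673828125), 88.88745880126953) [[473.0, -140.0], [696.0, -144.0], [697.0, -136.0], [473.0, -132.0]]
[253 158   4  89 268] ((590.5975952148438, 118.98001098632812), (7.522757053375244, 221.0362091064453), 88.54743957519531) [[480.0, 118.0], [701.0, 112.0], [701.0, 120.0], [480.0, 126.0]]
[283 235  48   5 240] ((499.5174865722656, -8.13494873046875), (115.94351959228516, 9.85583782196045), 88.45165252685547) [[493.0, -66.0], [503.0, -66.0], [506.0, 50.0], [496.0, 50.0]]
ball [0.518 0.23  0.06 ]
jar [ 0.473 -0.237  0.06 ]
ring [ 0.619 -0.225  0.018]
[[ 458.12799659 -144.68134707   60.        ]
 [ 721.32928577  123.63875641   60.        ]]
```

View pics/z.png

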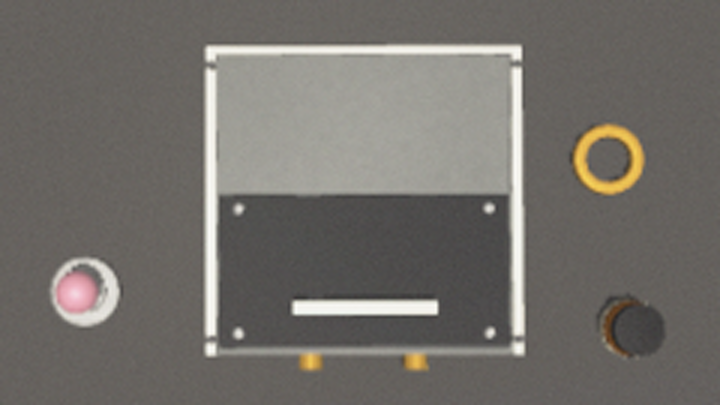

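```bash
python3 -m jog '[[[322,-184,30,0,0,0.254,0],[322,-184,30,0,0,0.254,0],[322,-184,30,0,0,0.254,0],[322,-184,30,0,0,0.254,0],[322,-184,30,0,0,0.254,0]]]' 20
python3 - <<'E'
from h import *
s=state();print(s['ft_force'],s['width'],np.round(s['ee_rot'],3).tolist())
print(tool(np.array([.460,-.008,.16])*1000-np.array(s['eef_pos'])*1000))
E
```

```text
time: 0.72
eef_pos: [0.3773, -0.4191, 0.204]
ee_rot: [[1.0, -0.024, -0.0], [-0.024, -1.0, 0.0], [-0.0, -0.0, -1.0]]
ft_force: [1.6, -1.7, 0.1]
width: 0.0477
grip_force: 0.0
[ 1.58106197 -1.66946082  0.13997805] 0.047662629980604915 [[1.0, -0.024, -0.0], [-0.024, -1.0, 0.0], [-0.0, -0.0, -1.0]]
[  72.6 -413.    44.2]
```

```bash
python3 -m jog '[[[73,-413,44,0,0,0,0],[73,-413,44,0,0,0,0],[73,-413,44,0,0,0,0],[73,-413,44,0,0,0,0],[73,-413,44,0,0,0,0]]]' >/dev/null
python3 - <<'E'
from h import *
s=state()
print(tool(np.array([.460,-.008,.16])*1000-np.array(s['eef_pos'])*1000))
E
```

```text
[  19.6 -106.7   11.7]
```

```bash
python3 -m jog '[[[20,-107,12,0,0,0,0],[20,-107,12,0,0,0,0],[20,-107,60,0,0,0,0],[20,-107,80,0,0,0,0],[20,-107,80,0,0,0,0]]]'
python3 - <<'E'
from h import *
s=state()
print(s['eef_pos'],tool(np.array([.460,-.008,.076])*1000-np.array(s['eef_pos'])*1000))
cv2.imwrite('pics/s1.png',cams.snapshot('scene')[130:310,130:390,::-1].repeat(2,0).repeat(2,1))
E
```

```text
time: 1.98
eef_pos: [0.4589, -0.0095, 0.0905]
ee_rot: [[1.0, -0.024, -0.004], [-0.024, -1.0, -0.0], [-0.004, 0.0, -1.0]]
ft_force: [0.7, 0.2, 1.0]
width: 0.0008
grip_force: 0.0
[ 0.4589232  -0.00949535  0.09051431] [ 1.1 -1.5 14.5]
```

View pics/s1.png

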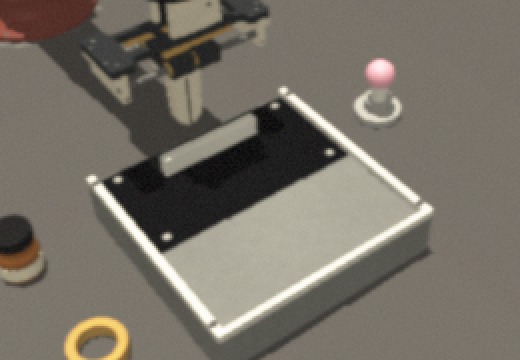

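The view (crop) shows the closed fingers just in front of the rib, centred on it and clear of it. Next I lower them and push gently.

```bash
python3 -m jog '[[[0,0,14,0,0,0,0],[10,0,14,0,0,0,0],[20,0,14,0,0,0,0],[30,0,14,0,0,0,0],[40,0,14,0,0,0,0]]]'; python3 -m jog '[[[15,0,0,0,0,0,0],[30,0,0,0,0,0,0],[45,0,0,0,0,0,0],[60,0,0,0,0,0,0],[75,0,0,0,0,0,0]]]'
```

```text
time: 2.65
eef_pos: [0.4998, -0.0107, 0.0779]
ee_rot: [[1.0, -0.024, -0.002], [-0.024, -1.0, 0.0], [-0.002, 0.0, -1.0]]
ft_force: [-3.6, 0.6, 2.5]
width: 0.0004
grip_force: 1.6
time: 3.28
eef_pos: [0.5751, -0.0125, 0.0778]
ee_rot: [[1.0, -0.024, -0.002], [-0.024, -1.0, 0.0], [-0.002, 0.0, -1.0]]
ft_force: [-3.1, -0.4, 1.6]
width: 0.0004
grip_force: 1.7
```

Contact is steady at about 3 N. The stop should come at x ≈ 0.60.

```bash
python3 -m jog '[[[8,0,0,0,0,0,0],[14,0,0,0,0,0,0],[19,0,0,0,0,0,0],[23,0,0,0,0,0,0],[26,0,0,0,0,0,0]]]'
```

```text
time: 3.9
eef_pos: [0.599, -0.013, 0.0777]
ee_rot: [[1.0, -0.024, -0.006], [-0.024, -1.0, 0.0], [-0.006, 0.0, -1.0]]
ft_force: [-8.5, 0.8, 6.1]
width: 0.0003
grip_force: 4.2
```

```bash
python3 -m jog '[[[2,0,0,0,0,0,0],[2,0,0,0,0,0,0],[-20,0,0,0,0,0,0],[-40,0,-20,0,0,0,0],[-80,0,-70,0,0,0,0]]]'; python3 -m jog '[[[-62,0,-50,0,0,0,0],[-80,0,-60,0,0,0,0],[-80,0,-60,0,0,0,0]]]'
python3 - <<'E'
from h import *
a=cams.snapshot('top')[:,:,::-1];b=cams.snapshot('scene')[:,:,::-1]
cv2.imwrite('pics/t2f.png',a);cv2.imwrite('pics/s2f.png',b)
A=cv2.resize(a[130:280,190:420],None,fx=1.7,fy=1.7,interpolation=2);B=cv2.resize(b[150:310,150:370],None,fx=1.7,fy=1.7,interpolation=2)
h=max(A.shape[0],B.shape[0]);c=np.zeros((h,A.shape[1]+B.shape[1],3),np.uint8);c[:A.shape[0],:A.shape[1]]=A;c[:B.shape[0],A.shape[1]:]=B
cv2.imwrite('pics/c2.png',c)
E
```

```text
time: 4.53
eef_pos: [0.5231, -0.011, 0.1461]
ee_rot: [[1.0, -0.024, 0.001], [-0.024, -1.0, 0.0], [0.001, -0.0, -1.0]]
ft_force: [0.9, 0.9, 1.0]
width: 0.0005
grip_force: 0.0
time: 4.9
eef_pos: [0.443, -0.0092, 0.2088]
ee_rot: [[1.0, -0.024, 0.007], [-0.024, -1.0, 0.0], [0.007, -0.0, -1.0]]
ft_force: [0.1, 0.4, 0.8]
width: 0.0005
grip_force: 0.0
```

View pics/c2.png

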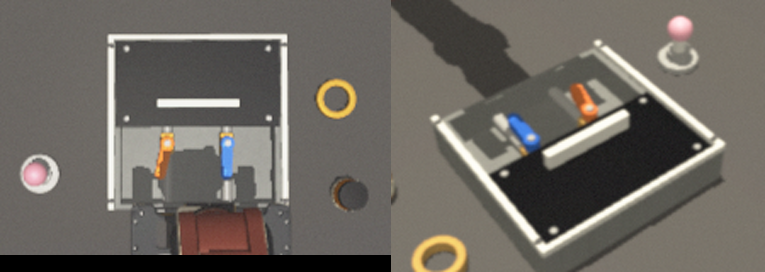

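The cover is fully back. Orange is the left valve (+y), at crop pixel (163,158), turned slightly. Blue is the right one, at about (228,155). Next I measure both levers and check the cover.

Run:
```python
from h import *
im=cv2.imread('pics/t2f.png');H=cv2.cvtColor(im,cv2.COLOR_BGR2HSV)
o=np.array([524.5,-9.2]);a=-.024;Rb=np.array([[np.cos(a),-np.sin(a)],[np.sin(a),np.cos(a)]])
roi=np.zeros(H.shape[:2],np.uint8);roi[195:250,260:355]=255
for nm,lo,hi in(('or',(4,150,120),(16,255,255)),('bl',(100,120,80),(130,255,255))):
    m=cv2.inRange(H,lo,hi)&roi
    W=(ray('top',np.argwhere(m)[:,::-1],.048)[:,:2]*1000-o)@Rb
    r=cv2.minAreaRect(W.astype(np.float32));print(nm,len(W),W.mean(0).round(1),W.min(0).round(1),W.max(0).round(1),cv2.boxPoints(r).round(0).tolist())
m=(im.min(2)>170).astype(np.uint8);m[:170]=0;m[210:]=0;m[:,:270]=0;m[:,345:]=0
W=(ray('top',np.argwhere(m)[:,::-1],.079)[:,:2]*1000-o)@Rb;print('rib',W.mean(0),W.min(0),W.max(0))
for p in((27,3,85),):
    w=o+Rb@np.array([-3,3]);print('entry',w)
    e=np.array(state()['eef_pos'])*1000;print(e,tool([w[0]-e[0],w[1]-e[1],100-e[2]]))
```

```text
or 98 [10.  51.3] [-17.9  38.1] [42.7 63.5] [[-20.0, 47.0], [41.0, 35.0], [44.0, 52.0], [-17.0, 64.0]]
bl 131 [  8.7 -42.3] [-18.2 -52.9] [ 39.9 -34.9] [[-18.0, -53.0], [40.0, -53.0], [40.0, -35.0], [-18.0, -35.0]]
rib [88.9751635   0.29282969] [ 48.91839722 -58.23811963] [96.30410092 58.08456782]
entry [521.57285705  -6.12887087]
[444.10303915  -9.15998232 207.11640987] [ 76.9  -4.9 107.4]
```

```bash
python3 -m jog '[[[60,-4,20,0,0,0,0],[77,-5,70,0,0,0,0],[77,-5,107,0,0,0,0],[77,-5,107,0,0,0,0],[77,-5,107,0,0,0,0]]]'
python3 - <<'E'
from h import *
e=np.array(state()['eef_pos'])*1000;print(e,tool(np.array([521.6,-6.1,48])-e))
o=np.array([524.5,-9.2]);a=-.024;Rb=np.array([[np.cos(a),-np.sin(a)],[np.sin(a),np.cos(a)]])
print('box',Rb.T@(e[:2]-o))
for th in(.19,.4,.6,.8,1.0,1.2,1.4,1.57):
    d=np.array([-np.cos(th),np.sin(th)]);n=-np.array([np.sin(th),np.cos(th)])
    p=np.array([30,45])+33*d+(8+7.5*np.sin(th)+17.5*np.cos(th))*n
    print(th,p.round(1),'tool from (-3,3):',(p-[-3,3])[0].round(1),-(p-[-3,3])[1].round(1))
E
```

```text
time: 5.62
eef_pos: [0.5207, -0.0061, 0.1]
ee_rot: [[1.0, -0.024, 0.002], [-0.024, -1.0, 0.0], [0.002, -0.0, -1.0]]
ft_force: [0.0, -0.1, 0.4]
width: 0.0004
grip_force: 0.0
[520.6722355   -6.09243111 100.03290549] [ 0.8 -0.  52. ]
box [-3.90123665  3.01481642]
0.19 [-7.4 25.1] tool from (-3,3): -4.4 -22.1
0.4 [-10.9  32.9] tool from (-3,3): -7.9 -29.9
0.6 [-12.3  41.6] tool from (-3,3): -9.3 -38.6
0.8 [-11.3  50.9] tool from (-3,3): -8.3 -47.9
1.0 [-7.8 59.9] tool from (-3,3): -4.8 -56.9
1.2 [-1.8 68. ] tool from (-3,3): 1.2 -65.0
1.4 [ 6.3 74.4] tool from (-3,3): 9.3 -71.4
1.57 [14.5 78. ] tool from (-3,3): 17.5 -75.0
```

```bash
python3 -m jog '[[[1,0,20,0,0,0,0],[1,0,40,0,0,0,0],[1,0,52,0,0,0,0],[1,0,52,0,0,0,0]]]'; python3 -m jog '[[[-2,-10,0,0,0,0,0],[-4,-19,0,0,0,0,0],[-6,-25,0,0,0,0,0],[-8,-30,0,0,0,0,0],[-9,-38,0,0,0,0,0]]]'
```

```text
time: 6.12
eef_pos: [0.5207, -0.0061, 0.0481]
ee_rot: [[1.0, -0.024, 0.001], [-0.024, -1.0, 0.0], [0.001, -0.0, -1.0]]
ft_force: [-0.3, -0.4, 1.0]
width: 0.0006
grip_force: 0.0
time: 6.75
eef_pos: [0.5128, 0.0305, 0.0479]
ee_rot: [[1.0, -0.026, 0.001], [-0.026, -1.0, -0.002], [0.001, 0.002, -1.0]]
ft_force: [1.2, -3.1, 0.1]
width: 0.0001
grip_force: 1.6
```

```bash
python3 -m jog '[[[1,-10,0,0,0,0,0],[4,-19,0,0,0,0,0],[10,-27,0,0,0,0,0],[18,-33,0,0,0,0,0],[24,-36,0,0,0,0,0]]]'; python3 -m jog '[[[2,0,0,0,0,0,0],[4,0,0,0,0,0,0],[5,0,0,0,0,0,0],[5,0,0,0,0,0,0]]]'
```

```text
time: 7.38
eef_pos: [0.537, 0.0687, 0.0474]
ee_rot: [[1.0, -0.023, -0.001], [-0.023, -1.0, 0.001], [-0.001, -0.001, -1.0]]
ft_force: [-1.8, -0.9, 0.5]
width: 0.0004
grip_force: 1.1
time: 7.88
eef_pos: [0.5409, 0.0686, 0.0475]
ee_rot: [[1.0, -0.023, -0.002], [-0.023, -1.0, 0.001], [-0.002, -0.001, -1.0]]
ft_force: [-4.6, 3.0, 0.7]
width: 0.0001
grip_force: 2.2
```

```bash
python3 -m jog '[[[2,0,0,0,0,0,0],[3,0,0,0,0,0,0],[4,0,0,0,0,0,0],[4,0,0,0,0,0,0]]]'
```

```text
time: 8.38
eef_pos: [0.5411, 0.0685, 0.0475]
ee_rot: [[1.0, -0.023, -0.01], [-0.023, -1.0, 0.001], [-0.01, -0.001, -1.0]]
ft_force: [-10.4, 3.2, 6.3]
width: 0.0006
grip_force: 5.0
```

The lever is against its stop: the force rose to 10 N with no further motion. Now I retract, first backing off, then up and towards the robot.

```bash
python3 -m jog '[[[-10,0,0,0,0,0,0],[-20,0,0,0,0,0,0],[-20,0,-30,0,0,0,0],[-20,0,-80,0,0,0,0],[-40,0,-130,0,0,0,0]]]'; python3 -m jog '[[[-50,0,-30,0,0,0,0],[-75,0,-30,0,0,0,0],[-75,0,-30,0,0,0,0],[-75,0,-30,0,0,0,0]]]';python3 - <<'E'
from h import *
a=cams.snapshot('top')[:,:,::-1];b=cams.snapshot('scene')[:,:,::-1]
A=cv2.resize(a[130:280,190:420],None,fx=1.7,fy=1.7,interpolation=2);B=cv2.resize(b[140:320,100:370],None,fx=1.45,fy=1.45,interpolation=2)
h=max(A.shape[0],B.shape[0]);c=np.zeros((h,A.shape[1]+B.shape[1],3),np.uint8);c[:A.shape[0],:A.shape[1]]=A;c[:B.shape[0],A.shape[1]:]=B
cv2.imwrite('pics/c3.png',c)
H=cv2.cvtColor(np.ascontiguousarray(b),cv2.COLOR_BGR2HSV)
m=cv2.inRange(H,(4,150,120),(16,255,255));m[:,:230]=0;m[:160]=0;m[260:]=0;m[:,330:]=0
o=np.array([524.5,-9.2]);t=-.024;Rb=np.array([[np.cos(t),-np.sin(t)],[np.sin(t),np.cos(t)]])
W=(ray('scene',np.argwhere(m)[:,::-1],.048)[:,:2]*1000-o)@Rb
r=cv2.minAreaRect(W.astype(np.float32));print(len(W),cv2.boxPoints(r).round(0).tolist())
print(state()['ft_force'],state()['time'])
E
```

```text
time: 9.0
eef_pos: [0.5081, 0.0674, 0.1795]
ee_rot: [[1.0, -0.026, 0.005], [-0.026, -1.0, -0.0], [0.005, 0.0, -1.0]]
ft_force: [0.2, 0.9, 0.4]
width: 0.0005
grip_force: 0.0
time: 9.5
eef_pos: [0.4327, 0.0698, 0.2079]
ee_rot: [[1.0, -0.025, 0.003], [-0.025, -1.0, 0.0], [0.003, -0.0, -1.0]]
ft_force: [0.0, 0.5, -0.9]
width: 0.0003
grip_force: 0.0
209 [[19.0, 106.0], [19.0, 33.0], [47.0, 33.0], [46.0, 106.0]]
[-0.08627432  0.07718037  0.13583203] 9.6
```

View pics/c3.png

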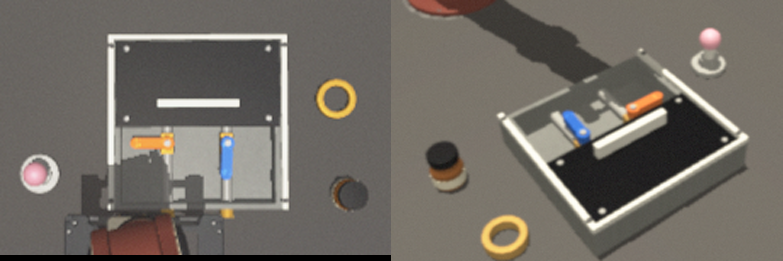

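The orange lever, at crop pixel (152,143), now points straight to +y. The cover is back and lying down, blue at (227,155) and the bystanders are unmoved, and the arm is clear.

```bash
python3 -c "
from workcell import bot
print(bot.hand_in())"
```

```text
the job is handed in; nothing more can be done
None
```

I pushed the cover back to its stop and turned the orange lever fully shut, leaving the blue lever and the bystanders where they were and the arm clear; the job is handed in at about 9.6 s, but no verdict came back.

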